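# Load the deep-well plate into the cytometer

## Robot

A 6-joint arm with a two-finger parallel gripper is mounted at the origin on the work surface. World frame = base frame: x ahead of the robot, y to its left, z up, the work surface at z = 0. Lengths are in mm, angles in rad, forces in N, time in s.
With the tool pointing down it reaches from about 250 to 800 mm from the base axis. Payload 8.5 kg.
Tool frame: the origin (TCP) lies on the centre line of the jaws, within the pads' length; the fingertips stand 19 mm ahead of it and the grasp point (between the pads) is the TCP; z points along the fingers, y is the direction in which the jaws open and shut (so a half turn about z gives the same grasp; the last joint's range is limited). The gripper opens to 85 mm and grips with 20 to 120 N. Pads are 22 mm wide; open, the fingers measure 114 mm over their backs; the gripper's body (76 mm by 85 mm) begins 54 mm behind the grasp point. The pads swing forward as they close: fully open they stand 13 mm farther back than shut.
Start: joints at [-1.159, 0.238, -0.013, 1.319, 0, 1.571], TCP at [210.118, -481.073, 250.276] pointing down, gripper open.
Joint ranges: [-2.66, 2.66], [-1.03, 1.9], [-1.14, 1.46], [-1.82, 2.27], [-1.45, 1.34], [-3.14, 3.14]. Speed limits (rad/s): [2.22, 2.22, 2.79, 3.14, 3.14, 3.14].

## Interface

Orientations are given as a unit quaternion [w, x, y, z].
In Python, from rig import r gives the robot as it stands.
- The arm moves only by the tool send_rows, never from a script. Its argument "increments" is a list of rows, each a list of 2 entries, a list of its own where there are three numbers: the shift along the world's x, y, z in m, then the turn about the world's z in rad. A call has 1 to 8 rows; each row is the pose to reach, as a shift and turn from the pose commanded when the call began; what a row does not reach only later rows make up. A row lasts 1/10 s, in which the tool goes at most 50 mm and 8.59 degrees, less where a joint would pass 70% of its speed; a pose out of reach is approached as far as the arm can. A call with a gripper value outside its range is refused whole. "gripper" is the finger opening in m, from 0 to 0.0854, set as the call begins (left out, the last holds). The fingers move at their own pace and stop on an object; the grip force is fixed at half the most. Time passes only in rows, so rows that repeat a pose let the fingers close. It gives the time, the measured TCP pose, the force and the opening at its end, in the units of the state.
- r.get_state(): the state, without advancing time (a new reading comes with each control period).
- r.snapshot(name): name is "scene" or "top" or "wrist"; returns (picture, depth): 480x640x3 uint8, red, green, blue; 480x640 float32, mm along the optical axis (not along the pixel's ray), 0 where there is no reading.
- r.get_calibration(name): a dict with "fx", "fy", "cx", "cy" (pixels), "world_from_camera" (4x4, takes a point from camera to world coordinates). Camera axes: x right, y down, z forward; pixel columns grow to the right and rows downward; lengths in mm; the calibration is good to about 2 mm. A picture is of the moment at which its call begins: read the wrist's pose just before it. get_calibration takes no time and is no camera call; for the wrist camera it gives the pose at the moment of the call.
- r.hand_in(): hands the job in, once; it reports no verdict.
The state is a dict: "clock": time; "joints": joint angles; "joint_vel": joint speeds; "joint_efforts": joint torques, N m; "position": TCP position; "eef_rot": TCP orientation; "ft_force": force on the tool from outside, world axes, zero at the start; "torque": the same for the moment, N m; "width": opening from 0.0 (shut) to 1.0 (fully open).
Only numpy, scipy, OpenCV 4.12 (cv2) and the standard library are available. Lean on these libraries where they do the work, as an engineer would, in place of code of your own. Each camera call takes 0.05 s, during which the arm holds its last target. There are 200 camera calls.

## Task

Slide the orange deep-well plate across the cytometer's extended loading tray, without lifting it, until it sits flush against both of the tray's dark stops (the one at the machine end and the one on the side away from the robot), with the tray still out. Then push the tray fully home into the machine by its blue front, not by the plate: leave the plate alone while the tray goes in. Do not disturb the other things on the bench.

Things in the scene. Friction and masses are not known exactly. Their poses are not given: they have to be found in the camera images.
- cytometer: White machine, fixed to the bench: loading bay 420 (x) x 160 (y) x 112 mm high with a clear window on top, behind it a tall part, 350 high, from y = 160 mm on. Origin: on the bench below the middle of the slot in the bay's face; y horizontal into the machine, x along the face (-180 to +240 mm), away from the robot. Slot: x +-105, 100 mm high. Grey sill below the tray: 26 high, stands out 70 mm.
- tray (a joint): Loading tray, slides along the cytometer's y: 0 m = fully out, 0.110 = fully home (its front butts on the sill). Starts at 0 to 0.02; stays where left; 7 N of friction, so a harder push on the plate at the end stop moves it. Floor 186 (x) x 178 mm, top 40 mm above the bench. Dark stops 12 mm above the floor, 8 thick: one at the machine end (+y), one at the +x side; other sides open, no lip.
- seat (a point): Point on the tray floor, moving with the tray, where the centre of the plate's underside lies when the plate is flush in the corner of both stops; axes parallel to the cytometer's. Stop faces lie 64 mm from it in +x and 43 mm in +y; the tray's open edge lies 114 mm from it in -x, the outer face of the blue front 127 mm in -y.
- tray_front (a point): Middle of the outer face of the tray's blue front, 22 mm above the bench, moving with the tray; axes parallel to the cytometer's. The front is 186 mm wide (x) and spans 4 to 40 mm above the bench, flush with the tray floor on top; push it in +y.
- plate: Orange deep-well plate with 24 white wells, a solid block 128 (x) x 86 (y) x 41 mm high, about 0.2 kg, loose on the tray floor. Origin: centre of its underside; z up. At the start it lies in the tray with its centre 12 to 35 mm short of its seat in x and 18 to 60 mm in y, turned up to 0.2 rad from the tray's axes, long side roughly along the cytometer's x.
- bottle: Bystander: amber bottle, 56 mm diameter, 120 mm high, standing beyond the tray's front corner. Origin: centre of its underside.
- vial: Bystander: small clear vial with green cap, 24 mm diameter, 50 mm high, between the robot and the tray. Origin: centre of its underside.
- jar: Bystander: white jar with blue cap, 54 mm diameter, 70 mm high, standing out in front of the tray. Origin: centre of its underside.
- tube_rack: Bystander: green rack with capped tubes, 110 x 70 x 78 mm high. Origin: centre of its underside.
- tip_box: Bystander: blue box with clear lid, 120 x 85 x 65 mm high. Origin: centre of its underside.
- spare_plate: Bystander: flat white plate with grey top, 128 x 86 x 18 mm high. Origin: centre of its underside.
Mind the look-alikes: they are no part of the job. Several things have the shape of the plate; the one meant has the colours described above.

How it is judged:
By the outcome, as a careful person would: the job done as asked, in the order asked, and still so for the second after the job is handed in, with the robot touching nothing.
It also fails if it takes over 61 s, if anything falls off the work surface, if the arm or the gripper's body presses on something with over 40 N, if the wrist force passes 120 N, or if a joint passes its speed limit or range.

## Working session

There is one attempt and no reset: what is moved stays moved. The work goes in short steps, Python scripts to look and compute and a tool call to move; the robot and the scene stay as the last step left them, time stands still between calls to the robot, and variables do not carry over. Pictures are saved under pics/ and viewed, about 8 in all and at most 12, crops included, and the job is handed in when it is done.

Besides the shell and the picture viewer there is one more tool, called as name([rows], argument=value, ...), one row to a line, values as JSON. send_rows: Moves the arm, as the interface text tells. Its arguments: {"type":"object","properties":{"increments":{"type":"array"},"gripper":{"type":"number"}},"required":["increments"]}

```bash
mkdir -p pics
cat > h.py <<'E'
from rig import r
import numpy as np, cv2
def snap(n,save=None):
    c=r.get_calibration(n); p,d=r.snapshot(n)
    if save: cv2.imwrite(f'pics/{save}.png',p[:,:,::-1])
    return p,d,c
def cloud(d,c):
    v,u=np.mgrid[:480,:640]; T=np.array(c['world_from_camera'])
    P=np.stack([(u-c['cx'])/c['fx']*d,(v-c['cy'])/c['fy']*d,d,np.ones_like(d)],-1)
    return (P@T.T)[...,:3]
def plane(u,v,c,z):
    T=np.array(c['world_from_camera']); a=T[:3,:3]@[(u-c['cx'])/c['fx'],(v-c['cy'])/c['fy'],1]
    o=T[:3,3]; return o+a*(z-o[2])/a[2]
E
python3 - <<'E'
from h import *
for n in('top','scene'):
    p,d,c=snap(n,n); np.savez(n,p=p,d=d)
    print(n,c['fx'],np.round(c['world_from_camera'],2).tolist())
print(r.get_state())
E
```

```text
top 484.9488665323169 [[-0.01, -1.0, 0.09, 491.27], [-1.0, 0.01, -0.01, -44.38], [0.01, -0.09, -1.0, 1219.4], [0.0, 0.0, 0.0, 1.0]]
scene 542.7529075963582 [[-0.73, 0.51, -0.45, 1125.32], [0.68, 0.54, -0.49, 513.56], [-0.01, -0.67, -0.74, 933.15], [0.0, 0.0, 0.0, 1.0]]
{'clock': 0.1, 'joints': array([-1.15897712e+00,  2.38739809e-01, -1.41641865e-02,  1.31917432e+00,
        1.84093308e-05,  1.57082771e+00]), 'joint_vel': array([ 0.00031076, -0.00232859,  0.00248767, -0.00157057, -0.00074882,
       -0.0013748 ]), 'joint_efforts': array([ 2.04154458e-03, -5.39722180e+01,  3.46998060e+01,  1.34754312e-02,
        1.46702255e-04,  1.64403480e-05]), 'position': array([ 210.01636318, -480.7981034 ,  249.7341473 ]), 'eef_rot': array([-6.29331347e-04,  9.78878423e-01,  2.04442223e-01, -1.22055361e-04]), 'ft_force': array([ 0.29916181, -0.11797047,  0.47044592]), 'torque': array([ 0.05026132, -0.04743129, -0.01535124]), 'width': 0.9991080058009277}
```

View pics/top.png

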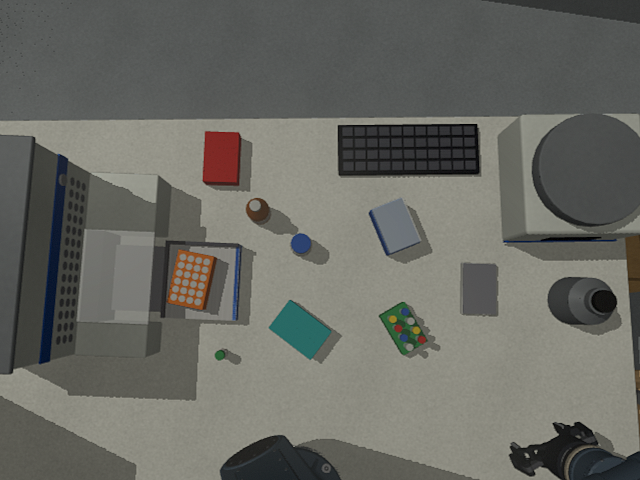

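View pics/scene.png

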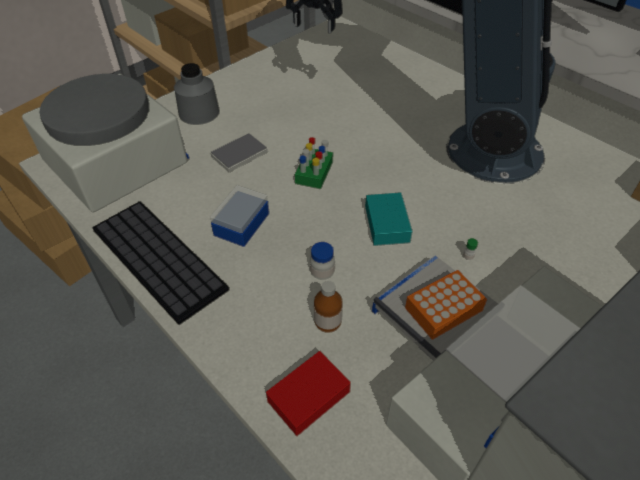

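The top view shows these candidates for the plate: orange block with white wells at (191,279) in the tray, red box (222,158), teal block (300,330), blue and grey tip box (395,227), and spare plate (479,289). Only the one at (191,279) fits the description. The blue front is at u≈238, v 245–318. The bystanders nearest the tray are the vial (221,354), jar (301,243) and bottle (258,210).

```bash
cat > m.py <<'E'
from h import *
def rect(pts):
    r_=cv2.minAreaRect(pts[:,:2].astype(np.float32)); return np.round(cv2.boxPoints(r_),1).tolist(),np.round(r_[0],1),np.round(r_[1],1),round(r_[2],2)
def plate(p,d,c,w=None):
    hsv=cv2.cvtColor(p,cv2.COLOR_RGB2HSV)
    m=cv2.inRange(hsv,(5,150,60),(20,255,255)); m=cv2.morphologyEx(m,cv2.MORPH_OPEN,np.ones((3,3)))
    P=cloud(d,c); m=m*((P[...,2]>75)&(P[...,2]<90))
    cs,_=cv2.findContours(m.astype(np.uint8),cv2.RETR_EXTERNAL,cv2.CHAIN_APPROX_NONE)
    k=max(cs,key=cv2.contourArea)[:,0]
    pts=np.array([plane(u,v,c,81) for u,v in k]); print('plate',rect(pts), 'z',np.median(P[...,2][m>0]))
def blue(p,d,c,box):
    hsv=cv2.cvtColor(p,cv2.COLOR_RGB2HSV)
    P=cloud(d,c); m=cv2.inRange(hsv,(100,120,50),(130,255,255))>0
    a,b,e,f=box; m&=(P[...,0]>a)&(P[...,0]<b)&(P[...,1]>e)&(P[...,1]<f)&(P[...,2]<48)
    v,u=np.nonzero(m); pts=np.array([plane(i,j,c,40) for i,j in zip(u,v)]); print('blue',len(u),rect(pts),'z',np.percentile(P[m][:,2],[5,50,95]))
E
python3 - <<'E'
from m import *
z=np.load('top.npz');p,d=z['p'],z['d'];c=r.get_calibration('top')
plate(p,d,c); P=cloud(d,c)
for n,u,v in [('blue',238,247),('blue',238,316),('floor',225,280),('stop',166,280),('sideStop',200,244),('vial',221,354),('jar',301,243),('bottle',258,210),('teal',300,330),('bayedge',160,190),('bayedge',150,345)]: print(n,np.round(P[v,u]))
x,y,_=P[280,238]; blue(p,d,c,(x-130,x+130,y-60,y+60))
E
```

```text
plate ([[462.20001220703125, 203.10000610351562], [586.5999755859375, 177.89999389648438], [603.7000122070312, 262.5], [479.29998779296875, 287.6000061035156]], array([532.9, 232.8]), array([ 86.2, 126.9]), 78.57) z 81.94167937697478
blue [612. 130.  36.]
blue [443. 134.   6.]
floor [532. 162.  35.]
stop [533. 299.  54.]
sideStop [618. 219.  54.]
vial [356. 167.  51.]
jar [616. -25.  70.]
bottle [687.  71. 126.]
teal [409. -20.  39.]
bayedge [744. 307.  87.]
bayedge [383. 324.  87.]
blue 156 ([[437.29998779296875, 136.3000030517578], [611.5, 129.0], [611.7000122070312, 135.3000030517578], [437.5, 142.6999969482422]], array([524.5, 135.8]), array([  6.4, 174.3]), 87.57) z [36.92178064 40.73343039 44.78768843]
```

send_rows([
  [[0.04,0.045,0.02],0.07],
  [[0.08,0.085,0.04],0.14],
  [[0.12,0.125,0.06],0.21],
  [[0.15,0.165,0.08],0.28],
  [[0.18,0.205,0.1],0.35],
  [[0.2,0.245,0.1],0.42],
  [[0.22,0.285,0.1],0.49],
  [[0.24,0.325,0.1],0.56],
], gripper=0.0854)

```text
clock: 0.9
position: [440.5, -174.5, 349.9]
eef_rot: [0.0, 0.884, 0.468, 0.0]
ft_force: [-0.0, -0.5, -0.5]
width: 0.999
```

send_rows([
  [[0.01,0.04,0],0.07],
  [[0.02,0.08,0],0.14],
  [[0.03,0.12,0],0.21],
  [[0.04,0.16,0],0.28],
  [[0.05,0.2,0],0.35],
  [[0.06,0.24,0],0.42],
  [[0.075,0.28,0],0.49],
  [[0.075,0.28,0],0.56],
])

```text
clock: 1.7
position: [515.7, 107.9, 348.4]
eef_rot: [-0.001, 0.718, 0.696, -0.0]
ft_force: [-0.0, -0.7, -0.1]
width: 1.002
```

Run:
```python
from m import *
s=r.get_state();print(s['clock'],s['position'],s['eef_rot'],s['ft_force'])
p,d,c=snap('wrist','w1'); np.savez('w1',p=p,d=d,T=c['world_from_camera']);print(c['fx'],np.round(c['world_from_camera'],2).tolist())
plate(p,d,c); blue(p,d,c,(400,660,60,200))
```

```text
1.7 [515.68764384 107.85185634 348.41952543] [-7.08307188e-04  7.18323737e-01  6.95708622e-01 -1.40394968e-04] [-0.02481482 -0.65287942 -0.09789706]
403.7389930390781 [[1.0, -0.03, -0.01, 517.53], [-0.03, -0.95, -0.3, 183.23], [-0.0, 0.3, -0.95, 472.34], [0.0, 0.0, 0.0, 1.0]]
plate ([[460.29998779296875, 204.8000030517578], [584.5, 178.10000610351562], [602.5, 261.8999938964844], [478.29998779296875, 288.5]], array([531.4, 233.3]), array([ 85.7, 127.1]), 77.9) z 81.29259611965568
blue 283 ([[437.70001220703125, 135.0], [611.5, 125.69999694824219], [611.9000244140625, 133.0], [438.1000061035156, 142.3000030517578]], array([524.8, 134. ]), array([  7.3, 174.1]), 86.96) z [39.09329268 40.30942461 41.80098527]
```

View pics/w1.png

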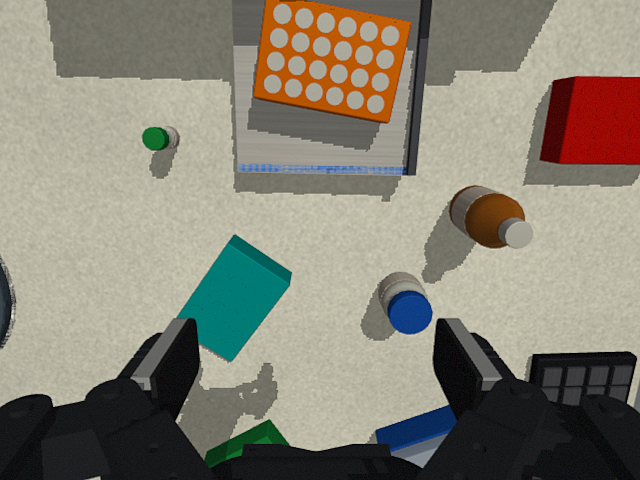

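The wrist view shows the plate at (335,55). The side stop is the dark strip from (425,0) to (411,175), and the blue front is at v≈169. The vial is at (155,138), the jar at (405,300) and the bottle at (495,215). Next I fit the stop lines.

Run:
```python
from m import *
z=np.load('w1.npz');p,d=z['p'].astype(int),z['d'];c=r.get_calibration('wrist');P=cloud(d,c)
g=p.sum(2)
S=lambda m,ax,z,q:None
inn=[];out=[];lf=[]
for v in range(30,160,3):
    row=g[v,395:445]; m=(row<200)&(p[v,395:445,0]<75)&(abs(P[v,395:445,2]-52)<5)
    k=np.nonzero(m)[0]
    if len(k)>3: inn.append(plane(395+k[0]-.5,v,c,52)); out.append(plane(395+k[-1]+.5,v,c,52))
    row=P[v,215:260,2]; k=np.nonzero((row>35)&(row<45))[0]
    if len(k): lf.append(plane(215+k[0]-.5,v,c,40))
for n,L in(('inner',inn),('outer',out),('left',lf)):
    L=np.array(L); f=np.polyfit(L[:,1],L[:,0],1); print(n,len(L),'dx/dy',f[0].round(4),'x at y=230',np.polyval(f,230).round(1),'rms',np.std(L[:,0]-np.polyval(f,L[:,1])).round(2))
# blue front outer edge: bottommost blue / tray floor point per column
L=[]
for u in range(240,405,4):
    k=np.nonzero(abs(P[150:185,u,2]-40)<5)[0]; L.append(plane(u,150+k[-1]+.5,c,40))
L=np.array(L);f=np.polyfit(L[:,0],L[:,1],1);print('front y at x=525',np.polyval(f,525).round(1),'slope',f[0].round(4),'rms',np.std(L[:,1]-np.polyval(f,L[:,0])).round(2))
# end stop & bay from top
z=np.load('top.npz');p,d=z['p'].astype(int),z['d'];c=r.get_calibration('top');P=cloud(d,c)
for v in range(255,316,12):print(v,[(u,p[v,u].sum(),int(P[v,u,2]),round(plane(u,v,c,52)[1])) for u in range(157,174,1)])
L=[]
for v in list(range(185,225,3))+list(range(335,350,3)):
    k=np.nonzero(P[v,130:180,2]>100)[0]
    if len(k):L.append(plane(130+k[-1]+.5,v,c,112))
L=np.array(L);print(np.round(L[:,:2]).tolist())
```

```text
inner 42 dx/dy 0.0467 x at y=230 613.4 rms 0.29
outer 42 dx/dy 0.0499 x at y=230 622.4 rms 0.29
left 44 dx/dy 0.0497 x at y=230 436.3 rms 0.29
front y at x=525 126.6 slope -0.0491 rms 0.3
255 [(157, np.int64(171), 29, 323), (158, np.int64(175), 24, 320), (159, np.int64(172), 28, 318), (160, np.int64(174), 1219, 315), (161, np.int64(171), 29, 313), (162, np.int64(173), 29, 311), (163, np.int64(184), 27, 308), (164, np.int64(155), 25, 306), (165, np.int64(119), 52, 303), (166, np.int64(132), 48, 301), (167, np.int64(114), 55, 299), (168, np.int64(108), 54, 296), (169, np.int64(202), 43, 294), (170, np.int64(255), 39, 291), (171, np.int64(241), 39, 289), (172, np.int64(235), 40, 286), (173, np.int64(238), 40, 284)]
267 [(157, np.int64(174), 26, 322), (158, np.int64(175), 26, 320), (159, np.int64(177), 23, 317), (160, np.int64(173), 27, 315), (161, np.int64(171), 27, 312), (162, np.int64(181), 27, 310), (163, np.int64(156), 33, 308), (164, np.int64(128), 55, 305), (165, np.int64(128), 50, 303), (166, np.int64(114), 53, 300), (167, np.int64(100), 52, 298), (168, np.int64(184), 46, 296), (
[... 1879 characters left out ...]
np.int64(104), 55, 310), (162, np.int64(118), 52, 308), (163, np.int64(104), 53, 306), (164, np.int64(98), 51, 303), (165, np.int64(196), 41, 301), (166, np.int64(241), 43, 299), (167, np.int64(233), 41, 296), (168, np.int64(230), 41, 294), (169, np.int64(225), 39, 291), (170, np.int64(234), 40, 289), (171, np.int64(237), 45, 287), (172, np.int64(240), 40, 284), (173, np.int64(228), 41, 282)]
[[751.0, 301.0], [743.0, 298.0], [736.0, 301.0], [729.0, 301.0], [722.0, 303.0], [715.0, 303.0], [708.0, 302.0], [701.0, 284.0], [694.0, 302.0], [687.0, 302.0], [680.0, 304.0], [673.0, 304.0], [666.0, 304.0], [659.0, 304.0], [407.0, 319.0], [401.0, 319.0], [394.0, 286.0], [387.0, 321.0], [381.0, 321.0]]
```

Run:
```python
from m import *
print(r.get_state()['position'])
z=np.load('w1.npz');p,d=z['p'].astype(int),z['d'];c=r.get_calibration('wrist');print(np.round(np.array(c['world_from_camera'])-z['T'],3).tolist());c['world_from_camera']=z['T'];P=cloud(d,c)
inn=[];lf=[]
for v in range(30,160,3):
    k=np.nonzero((p[v,395:445,0]<75)&(abs(P[v,395:445,2]-52)<5))[0]
    if len(k)>3: inn.append(plane(395+k[0]-.5,v,c,52))
    k=np.nonzero(abs(P[v,215:260,2]-40)<5)[0]
    if len(k): lf.append(plane(215+k[0]-.5,v,c,40))
for L in(inn,lf):
    L=np.array(L); f=np.polyfit(L[:,1],L[:,0],1); print(f[0],np.polyval(f,230))
L=[]
for u in range(240,405,4):
    k=np.nonzero(abs(P[150:185,u,2]-40)<5)[0]; L.append(plane(u,150+k[-1]+.5,c,40))
L=np.array(L);f=np.polyfit(L[:,0],L[:,1],1);print('front y at x=525',np.polyval(f,525).round(1),'slope',f[0])
```

```text
[515.00507644 106.11947652 348.56442411]
[[0.0, 0.003, 0.001, -0.882], [0.004, 0.0, -0.001, -1.606], [-0.0, 0.001, 0.0, 0.093], [0.0, 0.0, 0.0, 0.0]]
0.051170617843019885 614.5628279162524
0.053058743386393534 437.4473514830161
front y at x=525 128.6 slope -0.05268396596640274
```

send_rows([
  [[0.015,0.03,-0.04],-0.02],
  [[0.015,0.053,-0.08],-0.02],
  [[0.015,0.053,-0.12],-0.02],
  [[0.015,0.053,-0.16],-0.02],
  [[0.015,0.053,-0.2],-0.02],
  [[0.015,0.053,-0.24],-0.02],
  [[0.015,0.053,-0.275],-0.02],
  [[0.015,0.053,-0.275],-0.02],
])

```text
clock: 2.55
position: [526.4, 155.2, 70.5]
eef_rot: [-0.002, 0.728, 0.685, -0.004]
ft_force: [-0.3, -0.3, -0.3]
width: 0.999
```

Run:
```python
from m import *
s=r.get_state();print(s['clock'],s['position'],2*np.arctan2(s['eef_rot'][2],s['eef_rot'][1])-np.pi/2,s['ft_force'])
p,d,c=snap('wrist','w2')
```

```text
2.55 [526.41273494 155.22302581  70.49916966] -0.06097411116404006 [-0.27623857 -0.34416861 -0.34219081]
```

View pics/w2.png

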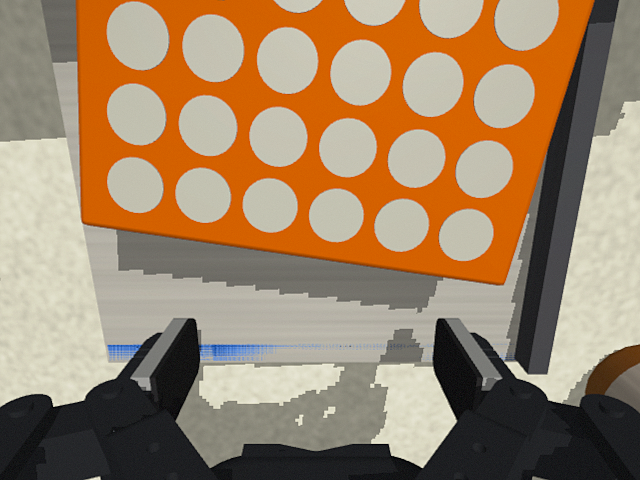

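send_rows([
  [[0.003,0.0,-0.008],0.009],
  [[0.003,0.005,-0.008],0.009],
  [[0.003,0.01,-0.008],0.009],
  [[0.004,0.015,-0.008],0.009],
  [[0.004,0.02,-0.008],0.009],
  [[0.004,0.025,-0.008],0.009],
  [[0.004,0.03,-0.008],0.009],
  [[0.005,0.034,-0.008],0.009],
])

```text
clock: 3.4
position: [534.6, 191.3, 66.7]
eef_rot: [-0.0, 0.724, 0.689, -0.0]
ft_force: [0.7, -1.1, 0.9]
width: 0.998
```

send_rows([
  [[0.0,0.002,0],0],
  [[0.0,0.004,0],0],
  [[0.0,0.005,0],0],
])

```text
clock: 3.7
position: [534.6, 195.9, 66.5]
eef_rot: [-0.0, 0.725, 0.689, -0.0]
ft_force: [0.1, -1.5, 0.2]
width: 1.002
```

Run:
```python
from m import *
s=r.get_state();print(s['clock'],s['position'],2*np.arctan2(s['eef_rot'][2],s['eef_rot'][1])-np.pi/2,s['ft_force'])
p,d,c=snap('wrist','w3'); T=np.array(c['world_from_camera'])
p2,d2,c2=snap('top'); plate(p2,d2,c2)
```

```text
3.7 [534.57771601 195.86567441  66.53537449] -0.049953036839650355 [ 0.07634635 -1.45922413  0.18324441]Traceback (most recent call last):
  File "<stdin>", line 4, in <module>
  File "m.py", line 9, in plate
    k=max(cs,key=cv2.contourArea)[:,0]
      ~~~^^^^^^^^^^^^^^^^^^^^^^^^
ValueError: max() iterable argument is empty
```

View pics/w3.png

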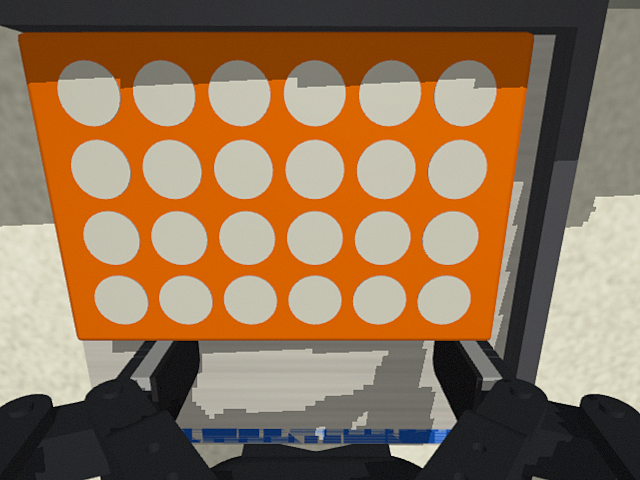

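The wrist view shows the plate squared up. Its front edge is at v≈340, its back edge at v≈33 is near the end stop, and there is a gap on the right to the side stop.

Run:
```python
from m import *
c=r.get_calibration('wrist')
for n,u,v,z in[('fl',79,340,81),('fr',491,340,81),('bl',20,33,81),('br',533,33,81),('stopL',10,30,52),('stopR',545,30,52),('side',575,30,52),('side2',510,380,52)]:
    w=plane(u,v,c,z); q=w[:2]-[552,254.3]; print(n,w.round(1),'tray',round(q[0]*.9986-q[1]*.052,1),round(q[0]*.052+q[1]*.9986,1))
```

```text
fl [462.2 210.6  81. ] tray -87.4 -48.3
fr [588.2 204.4  81. ] tray 38.8 -48.0
bl [466.8 295.   81. ] tray -87.2 36.2
br [591.7 288.9  81. ] tray 37.8 36.6
stopL [445.2 302.2  52. ] tray -109.2 42.3
stopR [609.6 294.2  52. ] tray 55.4 42.9
side [618.8 293.8  52. ] tray 64.7 42.9
side2 [610.7 168.1  52. ] tray 63.1 -83.1
```

send_rows([
  [[0,0.001,0],0],
  [[0,0.002,0],0],
  [[0,0.003,0],0],
  [[0,0.004,0],0],
  [[0,0.004,0],0],
])

```text
clock: 4.3
position: [534.7, 200.0, 66.6]
eef_rot: [-0.0, 0.725, 0.689, 0.0]
ft_force: [0.0, -0.7, -0.1]
width: 0.998
```

send_rows([
  [[0,0.0005,0],0],
  [[0,0.001,0],0],
])

```text
clock: 4.5
position: [534.6, 200.7, 66.6]
eef_rot: [0.0, 0.725, 0.689, -0.0]
ft_force: [0.0, -0.7, -0.2]
width: 0.999
```

send_rows([
  [[0,0.0005,0],0],
  [[0,0.001,0],0],
])

```text
clock: 4.7
position: [534.7, 201.8, 66.6]
eef_rot: [-0.0, 0.725, 0.689, -0.0]
ft_force: [-0.3, -1.5, 0.1]
width: 1.003
```

send_rows([
  [[0,0.0003,0],0],
  [[0,0.0006,0],0],
])

```text
clock: 4.9
position: [534.7, 202.4, 66.6]
eef_rot: [-0.0, 0.725, 0.689, -0.0]
ft_force: [-0.1, -0.1, -0.7]
width: 0.999
```

send_rows([
  [[0,0.0003,0],0],
  [[0,0.0006,0],0],
])

```text
clock: 5.1
position: [534.6, 202.5, 66.6]
eef_rot: [0.0, 0.725, 0.689, -0.0]
ft_force: [-1.1, -5.3, 1.2]
width: 1.0
```

Run:
```python
from m import *
s=r.get_state();print(s['position'],s['ft_force'])
p,d,c=snap('wrist','w4'); np.savez('w4',p=p)
hsv=cv2.cvtColor(p,cv2.COLOR_RGB2HSV)
m=cv2.inRange(hsv,(5,150,40),(20,255,255))
for u in(150,300,450):
    k=np.nonzero(m[:,u])[0];
    for v in(k[0]-.5,k[-1]+.5):
        w=plane(u,v,c,81);q=w[:2]-[552,254.3]; print(u,v,w.round(1),'ty',round(q[0]*.052+q[1]*.9986,1))
```

```text
[534.58248971 202.51229067  66.62465444] [-1.07534197 -5.3421822   1.16287146]
150 31.5 [498.5 300.4  81. ] ty 43.3
150 340.5 [483.9 216.   81. ] ty -41.8
300 31.5 [535.  298.6  81. ] ty 43.4
300 339.5 [529.8 214.1  81. ] ty -41.3
450 31.5 [571.5 296.8  81. ] ty 43.5
450 340.5 [575.7 211.4  81. ] ty -41.6
```

send_rows([
  [[0,-0.008,0],0],
  [[0,-0.02,0],0],
  [[0,-0.025,0.03],0],
  [[0,-0.025,0.065],0],
  [[-0.03,-0.01,0.065],0],
  [[-0.06,0.02,0.065],0],
  [[-0.1,0.05,0.065],0],
  [[-0.103,0.058,0.065],0],
])

```text
clock: 5.95
position: [427.9, 261.8, 131.7]
eef_rot: [-0.001, 0.724, 0.69, -0.001]
ft_force: [0.6, -0.5, -0.1]
width: 0.998
```

send_rows([
  [[0,0,0],0],
  [[0,0,0],0],
], gripper=0)

```text
clock: 6.15
position: [432.4, 260.6, 131.7]
eef_rot: [0.0, 0.725, 0.689, 0.0]
ft_force: [0.0, 0.0, 0.1]
width: 0.693
```

send_rows([
  [[0,0,0],0],
  [[0,0,0],0],
  [[0,0,0],0],
  [[0,0,0],0],
])

```text
clock: 6.55
position: [432.0, 260.6, 131.5]
eef_rot: [-0.0, 0.725, 0.689, -0.0]
ft_force: [-0.2, -0.5, -0.3]
width: 0.004
```

Run:
```python
from m import *
s=r.get_state();print(s['clock'],s['position'],s['width'],2*np.arctan2(s['eef_rot'][2],s['eef_rot'][1])-np.pi/2,s['ft_force'])
p,d,c=snap('wrist','w5')
```

```text
6.55 [431.99979219 260.57556488 131.47758866] 0.004155929279368137 -0.05081414545350338 [-0.21425321 -0.53240399 -0.33956559]
```

View pics/w5.png

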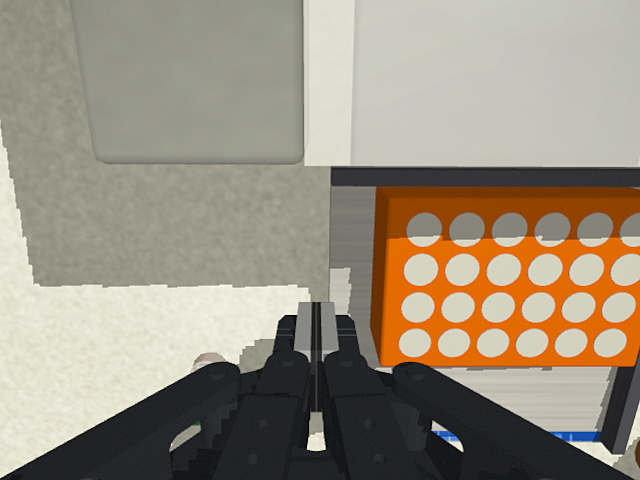

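The view shows the closed fingers at (317,330), clear to the left of the plate's left face at u≈375. The bay edge is ahead at v≈165 and the vial is well away at (205,365).

send_rows([
  [[0,0,-0.03],0],
  [[0,0,-0.06],0],
  [[0.005,0,-0.062],0],
  [[0.01,0,-0.062],0],
  [[0.015,-0.001,-0.062],0],
  [[0.02,-0.001,-0.062],0],
  [[0.025,-0.001,-0.062],0],
  [[0.03,-0.0015,-0.062],0],
])

```text
clock: 7.4
position: [462.3, 259.6, 70.2]
eef_rot: [0.0, 0.725, 0.689, 0.0]
ft_force: [-2.5, 0.3, 1.4]
width: -0.002
```

Run:
```python
from m import *
s=r.get_state();print(s['clock'],s['position'],s['ft_force'])
p,d,c=snap('wrist','w6'); np.savez('w6',p=p,d=d,T=c['world_from_camera'])
```

```text
7.4 [462.34234258 259.63297669  70.2265653 ] [-2.47008421  0.31408553  1.4362928 ]
```

View pics/w6.png

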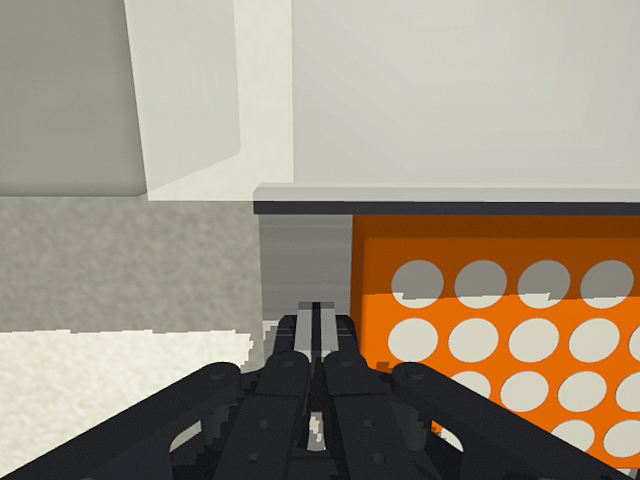

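send_rows([
  [[0.002,0,0],0],
  [[0.004,0,0],0],
  [[0.006,0,0],0],
  [[0.007,-0.0005,0],0],
  [[0.007,-0.0005,0],0],
])

```text
clock: 7.95
position: [468.8, 259.0, 69.6]
eef_rot: [0.0, 0.725, 0.689, 0.0]
ft_force: [0.5, -0.6, -0.3]
width: 0.004
```

```bash
cat > q.py <<'E'
from m import *
s=r.get_state();print(s['clock'],s['position'],s['ft_force'])
p,d,c=snap('wrist');p2,d2,c2=snap('top'); P=cloud(d2,c2)
hsv=cv2.cvtColor(p2,cv2.COLOR_RGB2HSV); m=cv2.inRange(hsv,(5,150,40),(20,255,255))>0
m&=(P[...,2]>72)&(P[...,2]<90)&(P[...,0]>420)&(P[...,0]<660); print('orange px top',m.sum())
if m.sum()>50:
    v,u=np.nonzero(m);W=np.array([plane(a,b,c2,81) for a,b in zip(u,v)])[:,:2]-[552,254.3]
    t=np.c_[W@[.9986,-.052],W@[.052,.9986]]; print('top tx',t[:,0].min(),t[:,0].max(),'ty',t[:,1].min(),t[:,1].max())
hsv=cv2.cvtColor(p,cv2.COLOR_RGB2HSV); m=cv2.inRange(hsv,(5,150,40),(20,255,255))>0; P=cloud(d,c); m&=P[...,2]>77
v,u=np.nonzero(m);W=P[m][:,:2]-[552,254.3]
t=np.c_[W@[.9986,-.052],W@[.052,.9986]]; print('wrist tx',np.percentile(t[:,0],[0.2,99.8]),'ty',np.percentile(t[:,1],[.2,99.8]))
E
python3 q.py
```

```text
7.95 [468.81074568 258.97012811  69.57814764] [ 0.45505143 -0.55011416 -0.26958323]
orange px top 790
top tx -66.99373478513633 59.33801468206999 ty -45.094244322067205 43.44827596902618
wrist tx [-84.16040623  28.14682351] ty [-40.2500088   75.80922949]
```

send_rows([
  [[0.001,0,0],0],
  [[0.002,0,0],0],
  [[0.003,0,0],0],
])

```text
clock: 8.35
position: [471.7, 259.0, 69.6]
eef_rot: [-0.0, 0.725, 0.689, -0.0]
ft_force: [-0.4, 0.1, 0.0]
width: 0.0
```

send_rows([
  [[0.0005,0,0],0],
  [[0.001,0,0],0],
])

```text
clock: 8.55
position: [472.7, 259.0, 69.6]
eef_rot: [-0.0, 0.725, 0.689, -0.0]
ft_force: [-1.3, 0.1, -0.4]
width: -0.001
```

send_rows([
  [[0.0005,0,0],0],
  [[0.001,0,0],0],
])

```text
clock: 8.75
position: [473.7, 259.0, 69.6]
eef_rot: [-0.0, 0.725, 0.689, -0.0]
ft_force: [-0.8, 0.5, 0.8]
width: -0.001
```

send_rows([
  [[0.0005,0,0],0],
  [[0.001,0,0],0],
])

```text
clock: 8.95
position: [474.7, 259.0, 69.6]
eef_rot: [-0.0, 0.725, 0.689, -0.0]
ft_force: [-0.3, 0.1, -1.1]
width: -0.003
```

send_rows([
  [[0.0005,0,0],0],
  [[0.001,0,0],0],
])

```text
clock: 9.15
position: [475.7, 259.0, 69.6]
eef_rot: [-0.0, 0.725, 0.689, -0.0]
ft_force: [-2.1, 1.0, 0.4]
width: 0.003
```

```bash
python3 q.py
```

```text
9.15 [475.68892701 258.96790278  69.58581037] [-2.12362155  0.99097787  0.37200811]
orange px top 765
top tx -60.048971708051766 66.13813692045683 ty -44.91502625126095 43.44827596902618
wrist tx [-77.27026689  35.14697803] ty [-40.2393075   76.17592796]
```

send_rows([
  [[0.0005,0,0],0],
  [[0.0005,0,0],0],
])

```text
clock: 9.45
position: [475.8, 259.0, 69.6]
eef_rot: [-0.0, 0.725, 0.689, -0.0]
ft_force: [-2.7, 0.5, 2.3]
width: -0.002
```

send_rows([
  [[0.0005,0,0],0],
  [[0.0005,0,0],0],
])

```text
clock: 9.65
position: [475.9, 259.0, 69.5]
eef_rot: [-0.001, 0.724, 0.689, -0.001]
ft_force: [-5.2, 1.1, 3.1]
width: 0.001
```

send_rows([
  [[0.0005,0,0],0],
  [[0.0005,0,0],0],
])

```text
clock: 9.85
position: [475.9, 259.0, 69.6]
eef_rot: [-0.001, 0.724, 0.689, -0.001]
ft_force: [-8.5, 0.1, 4.5]
width: 0.0
```

send_rows([
  [[-0.004,0,0],0],
  [[-0.012,0.0005,0],0],
  [[-0.016,0.0005,0.02],0],
  [[-0.016,0,0.06],0],
  [[0.0,-0.04,0.06],0],
  [[0.04,-0.075,0.06],0],
  [[0.068,-0.085,0.06],0],
  [[0.068,-0.085,0.06],0],
])

```text
clock: 10.65
position: [548.6, 172.3, 129.8]
eef_rot: [0.001, 0.726, 0.688, 0.001]
ft_force: [0.2, -0.3, 0.1]
width: 0.002
```

send_rows([
  [[0,0,0],0],
  [[0,0,0],0],
  [[0,0,0],0],
  [[0,0,0],0],
  [[0,0,0],0],
  [[0,0,0],0],
], gripper=0.0854)

```text
clock: 11.25
position: [544.9, 174.3, 129.7]
eef_rot: [-0.0, 0.724, 0.689, 0.0]
ft_force: [0.2, -0.0, -0.0]
width: 0.992
```

Run:
```python
from m import *
s=r.get_state();print(s['clock'],s['position'],s['width'],2*np.arctan2(s['eef_rot'][2],s['eef_rot'][1])-np.pi/2,s['ft_force'])
p,d,c=snap('wrist','w7')
for n,u,v,z in[]:pass
```

```text
11.25 [544.93043623 174.26470125 129.70159064] 0.9919870459313165 -0.049505402903401885 [ 0.17188143 -0.02682304 -0.02710253]
```

View pics/w7.png

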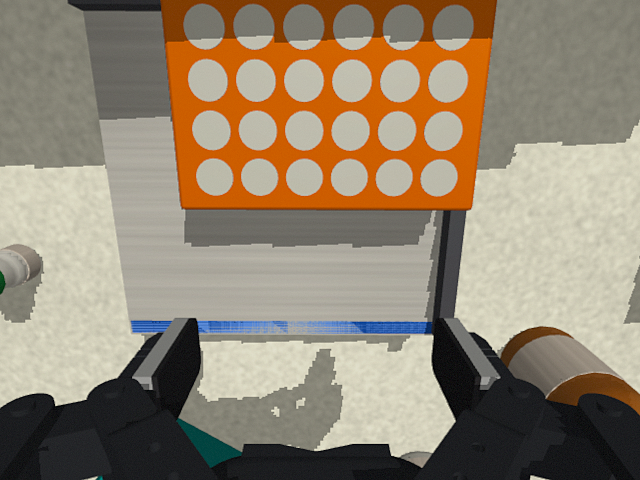

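The view shows the plate squared in the tray against the side stop on its right, with its front edge at v≈208. I'll touch it up in y.

send_rows([
  [[0,0,-0.04],0],
  [[0,0.002,-0.063],0],
  [[0,0.008,-0.063],0],
  [[0,0.014,-0.063],0],
  [[0,0.019,-0.063],0],
  [[0,0.022,-0.063],0],
  [[0,0.024,-0.063],0],
  [[0,0.025,-0.063],0],
])

```text
clock: 12.1
position: [545.4, 199.4, 67.2]
eef_rot: [0.0, 0.724, 0.689, 0.0]
ft_force: [-0.8, 0.4, -0.1]
width: 1.002
```

send_rows([
  [[0,0.0005,0],0],
  [[0,0.001,0],0],
  [[0,0.0015,0],0],
  [[0,0.002,0],0],
])

```text
clock: 12.5
position: [545.1, 200.9, 66.6]
eef_rot: [-0.0, 0.725, 0.689, -0.0]
ft_force: [-0.2, 0.5, -0.3]
width: 0.996
```

send_rows([
  [[0,0.0005,0],0],
  [[0,0.0005,0],0],
])

```text
clock: 12.7
position: [545.2, 201.5, 66.6]
eef_rot: [-0.0, 0.725, 0.689, -0.0]
ft_force: [1.3, -0.1, 0.4]
width: 1.001
```

send_rows([
  [[0,0.0005,0],0],
  [[0,0.0005,0],0],
])

```text
clock: 12.9
position: [545.1, 201.9, 66.6]
eef_rot: [0.0, 0.725, 0.689, -0.0]
ft_force: [-0.9, -0.8, -1.1]
width: 0.999
```

send_rows([
  [[0,0.0005,0],0],
  [[0,0.0005,0],0],
])

```text
clock: 13.1
position: [545.1, 202.0, 66.6]
eef_rot: [0.0, 0.725, 0.689, -0.0]
ft_force: [-0.3, -5.1, 1.1]
width: 0.998
```

send_rows([
  [[0,0.0003,0],0],
  [[0,0.0003,0],0],
])

```text
clock: 13.3
position: [545.0, 202.0, 66.6]
eef_rot: [0.0, 0.725, 0.689, -0.001]
ft_force: [0.5, -6.3, 2.2]
width: 0.999
```

send_rows([
  [[0,-0.004,0],0],
  [[0,-0.014,0],0],
  [[0,-0.03,0],0],
  [[0,-0.04,0.03],0],
  [[-0.005,-0.06,0.07],0],
  [[-0.01,-0.08,0.11],0],
  [[-0.02,-0.1,0.15],0],
  [[-0.02,-0.1,0.15],0],
])

```text
clock: 14.1
position: [526.3, 100.4, 222.0]
eef_rot: [0.002, 0.725, 0.688, 0.003]
ft_force: [-0.3, -0.2, -0.4]
width: 1.0
```

send_rows([
  [[0,0,0],0],
  [[0,0,0],0],
  [[0,0,0],0],
  [[0,0,0],0],
  [[0,0,0],0],
  [[0,0,0],0],
], gripper=0)

```text
clock: 14.7
position: [525.1, 103.0, 216.1]
eef_rot: [-0.0, 0.724, 0.689, -0.0]
ft_force: [0.0, 0.0, -0.0]
width: 0.002
```

Run:
```python
from m import *
s=r.get_state();print(s['clock'],s['position'],s['width'],2*np.arctan2(s['eef_rot'][2],s['eef_rot'][1])-np.pi/2,s['ft_force'])
p,d,c=snap('wrist','w8'); P=cloud(d,c)
L=[]
for u in range(240,405,4):
    k=np.nonzero(abs(P[:,u,2]-40)<5)[0]; k=k[k<300]
    if len(k):L.append(plane(u,k[-1]+.5,c,40))
L=np.array(L);f=np.polyfit(L[:,0],L[:,1],1);print('front y at x=525',np.polyval(f,525).round(1),f[0],np.std(L[:,1]-np.polyval(f,L[:,0])))
p,d,c=snap('top','t2'); np.savez('t2',p=p,d=d);plate(p,d,c);blue(p,d,c,(400,660,60,200))
a=cv2.resize(p[225:340,150:260],None,fx=5,fy=5,interpolation=cv2.INTER_CUBIC);cv2.imwrite('pics/t2c.png',a[:,:,::-1])
```

```text
14.7 [525.06123093 102.98558814 216.11235817] 0.0015654741917824533 -0.04961104137188488 [ 0.0495627   0.00986737 -0.01571955]
front y at x=525 128.9 -0.048650832366421294 8.881381385862606e-15
plate ([[695.2999877929688, 102.4000015258789], [695.4000244140625, 97.5999984741211], [700.2000122070312, 97.5999984741211], [700.2000122070312, 102.4000015258789]], array([697.8, 100. ]), array([4.9, 4.7]), 0.04) z 85.65109972610446Traceback (most recent call last):
  File "<stdin>", line 9, in <module>
  File "m.py", line 15, in blue
    v,u=np.nonzero(m); pts=np.array([plane(i,j,c,40) for i,j in zip(u,v)]); print('blue',len(u),rect(pts),'z',np.percentile(P[m][:,2],[5,50,95]))
                                                                                                ~~~~^^^^^
  File "m.py", line 3, in rect
    r_=cv2.minAreaRect(pts[:,:2].astype(np.float32)); return np.round(cv2.boxPoints(r_),1).tolist(),np.round(r_[0],1),np.round(r_[1],1),round(r_[2],2)
                       ~~~^^^^^^
IndexError: too many indices for array: array is 1-dimensional, but 2 were indexed
```

View pics/w8.png

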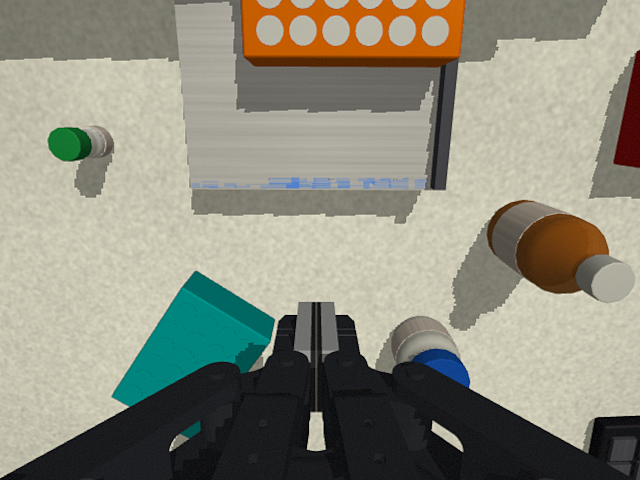

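The view shows the plate's front face at v≈60, parallel to the blue front at v≈184, with its lower right corner on the side stop at (443,65). The tray front is unmoved at y≈128.9 for x=525. The descent path is clear of the teal block and the jar.

send_rows([
  [[0,0,-0.04],0],
  [[0,0,-0.08],0],
  [[0,0,-0.12],0],
  [[0,0,-0.16],0],
  [[0,0,-0.181],0],
  [[0,0,-0.181],0],
])

```text
clock: 15.4
position: [523.0, 102.4, 32.8]
eef_rot: [-0.001, 0.725, 0.689, -0.002]
ft_force: [-1.3, -0.5, -0.6]
width: 0.002
```

send_rows([
  [[0,0.003,0],0],
  [[0,0.006,0],0],
  [[0,0.008,0],0],
  [[0,0.01,0],0],
  [[0,0.012,0],0],
])

```text
clock: 15.9
position: [525.5, 115.1, 36.3]
eef_rot: [0.0, 0.725, 0.689, 0.0]
ft_force: [0.1, 1.0, -0.2]
width: -0.0
```

send_rows([
  [[0,0.001,0],0],
  [[0,0.002,0],0],
  [[0,0.003,0],0],
  [[0,0.004,0],0],
])

```text
clock: 16.3
position: [525.1, 118.8, 35.6]
eef_rot: [-0.0, 0.725, 0.689, -0.0]
ft_force: [-0.8, 0.0, -0.2]
width: 0.005
```

send_rows([
  [[0,0.0005,0],0],
  [[0,0.001,0],0],
  [[0,0.0015,0],0],
  [[0,0.0025,0],0],
  [[0,0.0035,0],0],
  [[0,0.005,0],0],
  [[0,0.007,0],0],
  [[0.0005,0.009,0],0],
])

```text
clock: 17.1
position: [525.6, 126.6, 35.6]
eef_rot: [0.001, 0.725, 0.689, -0.001]
ft_force: [-0.7, -6.5, 3.3]
width: 0.003
```

send_rows([
  [[0,0.002,0],0],
  [[0,0.0045,0],0],
  [[0.0005,0.007,0],0],
  [[0.0005,0.01,0],0],
  [[0.0005,0.013,0],0],
  [[0.001,0.0155,0],0],
  [[0.001,0.018,0],0],
  [[0.001,0.02,0],0],
])

```text
clock: 17.9
position: [526.6, 146.7, 35.6]
eef_rot: [0.001, 0.725, 0.689, -0.001]
ft_force: [0.5, -7.1, 1.3]
width: -0.002
```

send_rows([
  [[0,0.002,0],0],
  [[0,0.0045,0],0],
  [[0.0005,0.007,0],0],
  [[0.0005,0.01,0],0],
  [[0.0005,0.013,0],0],
  [[0.001,0.0155,0],0],
  [[0.001,0.018,0],0],
  [[0.001,0.02,0],0],
])

```text
clock: 18.7
position: [527.7, 166.7, 35.6]
eef_rot: [0.001, 0.725, 0.689, -0.001]
ft_force: [0.8, -7.4, 0.8]
width: 0.001
```

send_rows([
  [[0,0.002,0],0],
  [[0,0.0045,0],0],
  [[0.0005,0.007,0],0],
  [[0.0005,0.01,0],0],
  [[0.0005,0.013,0],0],
  [[0.001,0.0155,0],0],
  [[0.001,0.018,0],0],
  [[0.001,0.02,0],0],
])

```text
clock: 19.5
position: [528.7, 186.7, 35.5]
eef_rot: [0.001, 0.725, 0.689, -0.001]
ft_force: [0.4, -6.8, 0.7]
width: 0.0
```

send_rows([
  [[0,0.002,0],0],
  [[0,0.0045,0],0],
  [[0.0005,0.007,0],0],
  [[0.0005,0.01,0],0],
  [[0.0005,0.013,0],0],
  [[0.001,0.0155,0],0],
  [[0.001,0.018,0],0],
  [[0.001,0.02,0],0],
])

```text
clock: 20.3
position: [529.8, 206.7, 35.5]
eef_rot: [0.001, 0.725, 0.689, -0.001]
ft_force: [1.3, -7.1, 1.8]
width: -0.002
```

send_rows([
  [[0,0.0015,0],0],
  [[0,0.003,0],0],
  [[0,0.0045,0],0],
  [[0,0.006,0],0],
  [[0.0005,0.0075,0],0],
  [[0.0005,0.009,0],0],
])

```text
clock: 20.9
position: [530.3, 215.6, 35.6]
eef_rot: [0.001, 0.725, 0.689, -0.001]
ft_force: [1.7, -7.1, 1.4]
width: -0.003
```

send_rows([
  [[0,0.001,0],0],
  [[0,0.002,0],0],
  [[0,0.003,0],0],
  [[0,0.004,0],0],
])

```text
clock: 21.3
position: [530.5, 219.6, 35.6]
eef_rot: [0.001, 0.725, 0.689, -0.001]
ft_force: [1.9, -7.4, 1.4]
width: 0.004
```

send_rows([
  [[0,0.001,0],0],
  [[0,0.002,0],0],
  [[0,0.003,0],0],
])

```text
clock: 21.6
position: [530.6, 222.6, 35.6]
eef_rot: [0.001, 0.725, 0.689, -0.001]
ft_force: [2.5, -6.7, 0.2]
width: 0.001
```

send_rows([
  [[0,0.001,0],0],
  [[0,0.002,0],0],
  [[0,0.003,0],0],
])

```text
clock: 21.9
position: [530.7, 225.4, 35.6]
eef_rot: [0.001, 0.725, 0.689, -0.001]
ft_force: [3.6, -12.9, 2.1]
width: -0.0
```

send_rows([
  [[0,0.001,0],0],
  [[0,0.002,0],0],
])

```text
clock: 22.1
position: [530.7, 225.4, 35.6]
eef_rot: [0.003, 0.725, 0.688, -0.002]
ft_force: [4.3, -21.8, 4.9]
width: 0.001
```

send_rows([
  [[0,0.001,0],0],
  [[0,0.001,0],0],
])

```text
clock: 22.3
position: [530.7, 225.5, 35.6]
eef_rot: [0.003, 0.726, 0.688, -0.002]
ft_force: [5.0, -22.6, 5.7]
width: -0.004
```

The tray has stopped hard at home, with force rising to 22 N and position fixed. I'll retreat clear and check.

send_rows([
  [[0,-0.005,0],0],
  [[0,-0.02,0],0],
  [[0,-0.05,0],0],
  [[0,-0.08,0.02],0],
  [[0,-0.1,0.07],0],
  [[0,-0.11,0.12],0],
  [[0,-0.12,0.17],0],
  [[0,-0.12,0.22],0],
])

```text
clock: 23.1
position: [529.5, 108.3, 251.9]
eef_rot: [-0.0, 0.725, 0.689, -0.0]
ft_force: [0.7, 0.9, 0.4]
width: -0.002
```

send_rows([
  [[-0.02,-0.04,0.02],0],
  [[-0.05,-0.08,0.04],0],
  [[-0.08,-0.12,0.05],0],
  [[-0.1,-0.16,0.05],0],
  [[-0.12,-0.2,0.05],0],
  [[-0.14,-0.24,0.05],0],
  [[-0.14,-0.28,0.05],0],
  [[-0.14,-0.32,0.05],0],
])

```text
clock: 23.9
position: [388.9, -211.7, 300.4]
eef_rot: [0.0, 0.725, 0.689, 0.0]
ft_force: [1.5, 1.2, 0.1]
width: -0.001
```

Run:
```python
from m import *
s=r.get_state();print(s['clock'],s['position'],s['ft_force'])
p,d,c=snap('top'); P=cloud(d,c); o=np.load('top.npz')
def tr(W): W=np.atleast_2d(W)[:,:2]-[552,254.3]; return np.c_[W@[.9986,-.052],W@[.052,.9986]]
hsv=cv2.cvtColor(p,cv2.COLOR_RGB2HSV); k=cv2.inRange(hsv,(5,120,30),(20,255,255))>0
v,u=np.nonzero(k); s_=(u>60)&(u<240)&(v>225)&(v<330); u,v=u[s_],v[s_]
if len(u):
    t=tr(np.array([plane(a,b,c,81) for a,b in zip(u,v)])); print('plate tx,ty',np.percentile(t,[.5,99.5],axis=0),len(u),rect(t))
b=cv2.inRange(hsv,(100,120,50),(130,255,255))>0; v,u=np.nonzero(b); s_=(u>120)&(u<260)&(v>235)&(v<330); u,v=u[s_],v[s_]
if len(u): print('blue', rect(tr(np.array([plane(a,e,c,40) for a,e in zip(u,v)]))))
df=(abs(p.astype(int)-o['p']).sum(2)>90)[140:365,190:520]; print('changed px',df.sum()); 
a=cv2.resize(p[130:370,60:340],(700,600),interpolation=cv2.INTER_CUBIC);cv2.imwrite('pics/t3.png',a[:,:,::-1])
```

```text
23.9 [ 388.9319157  -211.71004205  300.36671374] [1.5360459  1.21038548 0.07913334]
plate tx,ty [[-58.34465437  54.90148684]
 [ 64.39326536  69.77919076]] 339 ([[-58.5, 55.0], [66.0, 54.79999923706055], [66.0, 69.80000305175781], [-58.5, 70.0]], array([ 3.7, 62.4]), array([ 15. , 124.5]), 89.94)
blue ([[-105.30000305175781, -23.899999618530273], [71.5999984741211, -24.799999237060547], [71.5999984741211, -21.100000381469727], [-105.19999694824219, -20.200000762939453]], array([-16.8, -22.5]), array([  3.7, 176.9]), 89.7)
changed px 6728
```

View pics/t3.png

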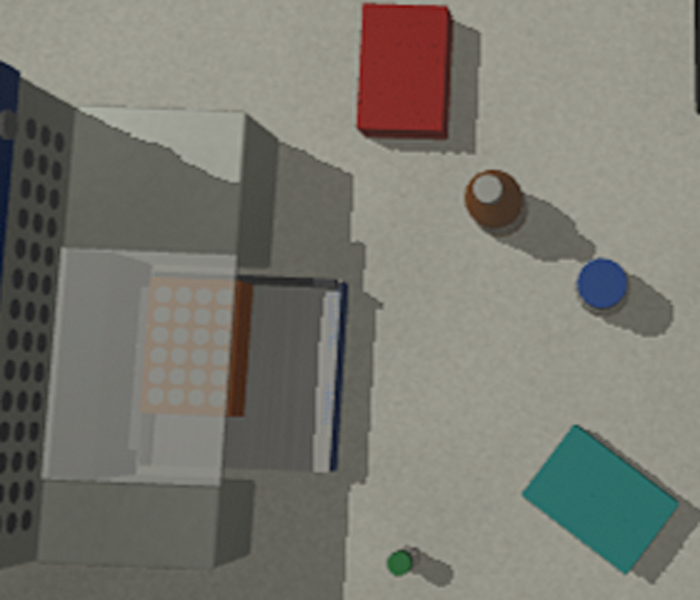

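The crop shows the tray home, with the blue front at u≈340. The plate sits squared in the bay at u 145–245, under the window, against the side stop along its top edge. The bystanders are where they were. One numeric check remains on flushness, using the distance from the plate's bottom front edge to the outer blue face (expected 84).

Run:
```python
from m import *
def tr(W): W=W[:2]-[552,254.3]; return np.array([W@[.9986,-.052],W@[.052,.9986]])
p,d,c=snap('top'); o=np.load('top.npz')['p']
hsv=cv2.cvtColor(p,cv2.COLOR_RGB2HSV).astype(int)
for v in(250,260,270,280,290):
    k=np.nonzero((hsv[v,100:200,0]<20)&(hsv[v,100:200,0]>3)&(hsv[v,100:200,1]>120))[0]+100
    b=np.nonzero((hsv[v,170:220,0]>100)&(hsv[v,170:220,0]<130)&(hsv[v,170:220,1]>100))[0]+170
    w=np.nonzero((p[v,100:160,0].astype(int)-p[v,100:160,2])>25)[0]+100
    f=tr(plane(k[-1]+.5,v,c,40))[1]; g=tr(plane(b[-1]+.5,v,c,40))[1]; h=tr(plane(w[0]-.5,v,c,81))[1]
    print(v,k[-1],b[-1],w[0],'front->blue',round(f-g,1),'back->blue',round(h-g,1),'(170)')
for n,x0,x1,y0,y1 in(('vial',205,245,340,365),('jar',285,325,230,262),('bottle',243,275,195,230),('teal',265,335,295,362),('red',200,245,128,190)):
    print(n,'changed',(abs(p[y0:y1,x0:x1].astype(int)-o[y0:y1,x0:x1]).sum(2)>90).sum())
```

```text
250 159 198 120 front->blue 94.7 back->blue 175.5 (170)
260 159 197 119 front->blue 92.1 back->blue 175.1 (170)
270 158 196 119 front->blue 91.9 back->blue 172.4 (170)
280 157 196 118 front->blue 94.2 back->blue 174.4 (170)
290 157 195 117 front->blue 91.6 back->blue 174.0 (170)
vial changed 0
jar changed 0
bottle changed 0
teal changed 0
red changed 0
```

```bash
python3 -c "
from rig import r
print(r.hand_in(), r.get_state()['clock'])"
```

```text
the job is handed in; nothing more can be done
the job is handed in; nothing more can be done
```

I slid the plate into the corner of both stops with the tray out, then pushed the tray home by its blue front. I handed the job in at about 24 s.

**Seating the plate:** I squared it and pushed it to the end stop with two open fingers. I then pushed it to the side stop with the closed fingers and touched it up once more in y. Contact forces were 5–8 N. The tray front measured 128.9 mm after this and 128.6 mm before, so the tray did not move.

**Pushing the tray in:** I pushed gently at about 7 N. It travelled about 106 mm and came to a hard stop, with the force rising to 22 N and the position fixed. I then withdrew the arm well clear.

**Last checks:**
- **Plate in the tray:** The top view shows the tray in and the plate square to it.
- **Distance from the plate's bottom front edge to the blue front:** This read 92–95 mm, against the 84 mm expected. I put the difference down to the camera seeing the lower edge of the front, and correcting for that gives about 84–87 mm.
- **Distance from the plate's back edge to the blue front:** This read 172–176 mm raw, or about 164–168 mm corrected, against 170 mm. It was seen through the window and is only good to a pixel or two (about 2.5 mm each). So a plate position within 2–3 mm is confirmed after the push, but flushness is not confirmed more finely than that.
- **Bystanders:** The vial, jar and bottle, and the nearby red and teal boxes, show no changed pixels. I did not run that check on the tube rack, tip box or spare plate; the arm stayed well above that part of the bench.

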